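# Return an empty tube rack through a spring gate

## Robot

A 6-joint arm with a two-finger parallel gripper is mounted at the origin on a cart in front of the work surface, level with it; the furniture and walls round the work are solid. World frame = base frame: x ahead of the robot, y to its left, z up, the work surface at z = 0. Lengths are in m, angles in rad, forces in N, time in s.
With the tool pointing down it reaches from about 0.375 to 0.9 m from the base axis. Payload 3.1 kg.
Tool frame: the origin (TCP) lies at the very end of the fingers, on their centre line; the grasp point (between the pads) lies 19 mm behind it; z points along the fingers, y is the direction in which the jaws open and shut (so a half turn about z gives the same grasp; the last joint's range is limited). The gripper opens to 87 mm and grips with 3 to 60 N. Pads are 19 mm wide; open, the fingers measure 117 mm over their backs; the gripper's body (75 mm by 190 mm) begins 51 mm behind the grasp point.
Start: joints at [-1.444, 0.527, 1.433, -0, 1.181, -0.178], TCP at [0.188, -0.596, 0.223] pointing down, gripper open.
Joint ranges: [-3.08, 3.08], [-0.75, 2.2], [0.22, 2.44], [-1.43, 4.57], [0, 2.65], [-2.85, 2.85]. Speed limits (rad/s): [2.79, 2.79, 3.14, 3.14, 3.14, 3.14].

## Interface

Orientations are given as a unit quaternion [x, y, z, w].
In Python, from rig import robot, optics gives the robot as it stands.
- The arm moves only by the shell command python3 -m inch 'ROWS' [FORCE]. ROWS is JSON, a list of rows, each an object of numbers: "ax", "ay", "az": the turn, a rotation vector about the tool's x, y, z in rad; "dx", "dy", "dz": the shift along the tool's x, y, z in mm; "gripper": the opening in per cent of the stroke, from 0 (shut) to 100 (fully open). In form: [{"ax": .., "ay": .., "az": .., "dx": .., "dy": .., "dz": .., "gripper": ..}, ...]. A call has 1 to 8 rows; each row shifts and turns the commanded pose from where the row before left it, along the tool's axes as they then stand; what a row does not reach is not made up. A row lasts 1/10 s, in which the tool goes at most 50 mm and 8.59 degrees, less where a joint would pass 70% of its speed; a pose out of reach is approached as far as the arm can. A call with a gripper value outside its range is refused whole. The fingers move at their own pace and stop on an object; FORCE is the grip in N (left out, the last holds). Time passes only in rows, so rows that do not move let the fingers close. It gives the time, the measured TCP pose, the force and the opening at its end, in the units of the state.
- robot.get_obs(): the state, without advancing time (a new reading comes with each control period).
- optics.camera(name): name is "scene" or "top"; returns a dict with "img" (400x640x3 uint8, red, green, blue), "depth" (400x640 float32, m along the optical axis (not along the pixel's ray), 0 where there is no reading), "camera_matrix" (3x3 intrinsics, pixels), "position" and "attitude" of the camera in the world. Camera axes: x right, y up, looking along -z (the intrinsics and any distortion apply to the point x, -y, -z); pixel columns grow to the right and rows downward; lengths in m; the calibration is good to about 2 mm. A picture is of the moment at which its call begins.
- robot.hand_in(): hands the job in, once; it reports no verdict.
The state is a dict: "time": time; "q": joint angles; "joint_velocities": joint speeds; "joint_torque": joint torques, N m; "position": TCP position; "tool_rot": TCP orientation; "ft_force": force on the tool from outside, world axes, zero at the start; "moment": the same for the moment, N m; "grip_width": finger opening in m.
Only numpy, scipy, OpenCV 4.12 (cv2) and the standard library are available. Lean on these libraries where they do the work, as an engineer would, in place of code of your own. Each camera call takes 0.05 s, during which the arm holds its last target.

## Task

Push the empty tube rack along its chute, past the little spring gate, and leave it lying in the outfeed end with the gate sprung shut behind it. First press the long grey paddle beside the chute down with one fingertip to swing the gate up, and keep holding it down with that finger while the other finger pushes the rack from behind, until the whole rack is past the gate. The rack is only pushed, never lifted or tipped; leave the other things where they stand.

Things in the scene. Friction and masses are not known exactly. Their poses are not given: they have to be found in the camera images.
- chute: open aluminium chute fixed to the bench, 395 long. Origin: bench surface under the gate, mid-lane. x = push direction (robot's left to right), y towards the paddle (far side), z up. Floor 3 thick, lane 47 wide between rails 4 thick, 33 high, from x = -205 (open infeed) to an end stop at x = 186, 28 high. Other entries give places in this frame, mm
- rack: clear empty tube rack, 42 x 150 x 63, about 0.16 kg (varies), loose; origin under its centre; own y along its length, x across, z up. Stands in the infeed on the chute floor, lengthwise, its front 5 to 45 before the gate; top at chute z = 66. Both ends are flat upright plates, full width and height: push the rear end anywhere, e.g. just below its top
- gate (a joint): spring gate, rad: a steel blade, 4 along x, 12 wide. 0 = shut: it slants into the lane to y = 10, z = 52 and blocks the rack firmly. Pressing the paddle down raises it, to 1.0 at the hard stop (blade below z = 100). From 0.75 it clears the rack. A spring shuts it when the paddle is let go; holding it open takes 4 to 7 N at mid-width of the paddle
- hinge_rod (a point): on the axis of the gate's 7 mm steel hinge rod, at the gate plane (chute x = 0, y = 36, z = 74). The rod runs parallel to the chute's x axis from x = -208 to 27 and is carried by two grey posts, 14 wide (y = 26 to 40), up to z = 82, at x = -200 and x = 18
- paddle: grey plate, 240 long, 65 wide, 3 thick, rigid with the gate blade; origin at hinge_rod. Runs from x = -215 (beside the rack's rear) to x = 25, even in height, so a fingertip can slide along it. Shut, it slopes up and outwards: inner edge y = 46, z = 66, outer edge y = 102, z = 102. At joint 0.9 it slopes down and outwards: inner edge y = 37, z = 61, outer edge y = 98, z = 39
- paddle_mid (a point): middle of the paddle's upper face. Shut it is at about chute y = 73, z = 85. With the gate clear, the upper face at y = 71 lies at z = 57 (joint 0.75) to 46 (joint 1.0): below the rack's top (66), so one finger pressing on the paddle and the other behind the rack, in the lane, can be at one height; they are then about 75 apart
- sample_cup: white sample cup with a yellow screw lid, 49 across, 60 high, loose, beside the outfeed half of the chute on the paddle's side; origin under its centre
- coverglass_box: small white box, 28 x 28 x 18, loose, beside the outfeed half of the chute on the side away from the paddle; origin under its centre
- stain_bottle: dark dropper flask, 44 across, 94 high, loose, at the back; origin under its centre
- beaker: clear beaker, 62 across, 72 high, loose, at the back; origin under its centre
- slide_box: grey slide box, 89 x 98 x 34, loose, at the back left; origin under its centre
- tip_box: blue pipette-tip box, 93 x 120 x 65, loose, at the right; origin under its centre
- wash_bottle: white wash bottle with a bent blue spout, 60 x 91 x 193, loose, at the right; origin under its centre
- marker: black-capped marker, 15 x 131 x 16, lying loose at the near edge; origin under its centre

How it is judged:
On the way, in this order (a step that is already met when the one before it is completed fails the run):
1. a finger holds the paddle down and the gate is clear while the rack still stands before it (value of joint gate above 0.75 rad and contact force between the fingers and paddle above 0.3 N and x of rack in the frame of chute below -0.072 m), for 0.1 s.
2. the rack is halfway through the gateway with the paddle still held down by a finger (value of joint gate above 0.75 rad and contact force between the fingers and paddle above 0.3 N and x of rack in the frame of chute between -0.01 and 0.05 m), for 0.1 s.
At the end, for the whole second after the job is handed in: the rack lies flat in the outfeed of the chute, wholly past the gate (its centre 77 to 115 mm past it, within 6 mm of mid-lane, tilted less than 0.05 rad), at rest, and the gate has sprung shut behind it (under 0.06 rad) (x of rack in the frame of chute between 0.077 and 0.115 m and y of rack in the frame of chute between -0.006 and 0.006 m and z of rack in the frame of chute below 0.007 m and angle between rack's own z axis and vertical below 0.05 rad and value of joint gate below 0.06 rad and linear speed of rack below 0.01 m/s); the robot touches nothing.
It fails at once if the rack is lifted (more than 12 mm) or tipped (height (world z) of rack above 0.015 m or angle between rack's own z axis and vertical above 0.2 rad).
It fails at once if the gate comes down while the rack is in the gateway (x of rack in the frame of chute between -0.06 and 0.07 m and value of joint gate below 0.68 rad).
It fails at once if one of the bystanders is moved more than 20 mm (distance of any of sample_cup, coverglass_box, stain_bottle, beaker, slide_box, tip_box, wash_bottle, marker from where it was at the start of the episode above 0.02 m).
It also fails if it takes over 48 s, if anything falls off the work surface, if the arm or the gripper's body presses on something with over 40 N, if the wrist force passes 120 N, or if a joint passes its speed limit or range.

## Working session

There is one attempt and no reset: what is moved stays moved. The work goes in short steps, Python scripts to look and compute and a shell command to move; the robot and the scene stay as the last step left them, time stands still between calls to the robot, and variables do not carry over. Pictures are saved under pics/ and viewed, and the job is handed in when it is done.

```bash
mkdir -p pics; ls
python3 - <<'E'
from rig import robot, optics
import cv2
print(robot.get_obs())
for n in ("scene","top"):
    c=optics.camera(n); cv2.imwrite(f"pics/{n}0.png",c["img"][:,:,::-1]); print(n,c["camera_matrix"],c["position"],c["attitude"])
E
```

```text
pics
{'time': 0.0, 'q': array([-1.44352356e+00,  5.28461371e-01,  1.43390771e+00, -1.82604406e-05,
        1.18139801e+00, -1.78496521e-01]), 'joint_velocities': array([ 1.81290290e-03, -1.51358760e-06,  1.67908290e-03, -2.80024772e-05,
       -7.67367268e-04,  8.77217931e-04]), 'joint_torque': array([ 4.77675821e-04, -4.40037096e+01, -1.76591957e+01,  6.32157968e-02,
        5.84287383e-02, -1.77955662e-04]), 'position': array([ 0.18807178, -0.595258  ,  0.22157287]), 'tool_rot': array([ 9.88334776e-01,  1.52293103e-01,  1.94024909e-05, -1.08707798e-03]), 'ft_force': array([-0.50143556,  0.9008948 , -0.85600585]), 'moment': array([-0.04203724,  0.0465094 , -0.0460147 ]), 'grip_width': 0.08737652759609911}
scene [[515.03393559   0.         314.3417311 ]
 [  0.         515.03393559 199.99001681]
 [  0.           0.           1.        ]] [-0.03348635  0.90560815  0.83567654] [-0.12046031  0.46895967  0.84066416 -0.24259002]
top [[440.19704058   0.         318.92107432]
 [  0.         440.19704058 193.08277657]
 [  0.           0.           1.        ]] [ 0.45443486 -0.1199034   1.28851164] [-0.04610165  0.03020696  0.71013415 -0.70190573]
```

View pics/scene0.png

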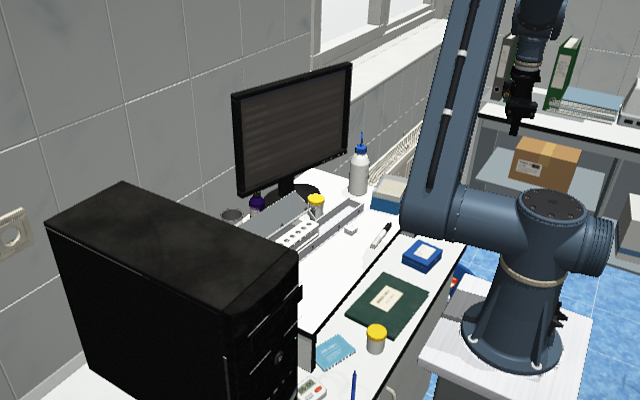

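View pics/top0.png

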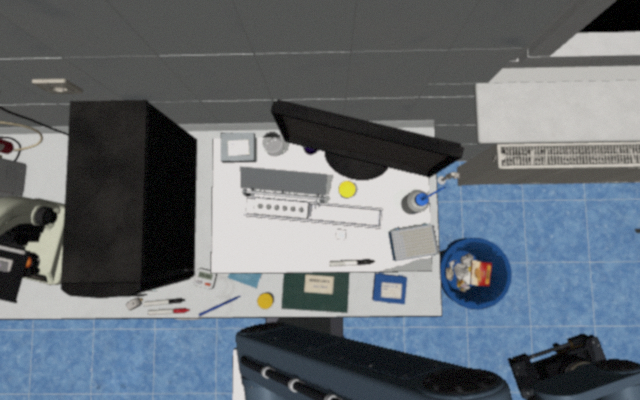

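The top view shows the chute from about (247,212) to (381,218), with the paddle above it and the rack in the left half. The robot base is at the bottom. I'll zoom in next.

```bash
cat > h.py <<'E'
import numpy as np
from rig import robot, optics
from scipy.spatial.transform import Rotation as R
import cv2
def ray(c,u,v):
    K=c["camera_matrix"];d=np.array([(u-K[0,2])/K[0,0],-(v-K[1,2])/K[1,1],-1.]);return R.from_quat(c["attitude"]).apply(d)
def atz(c,u,v,z):
    d=ray(c,u,v);p=np.array(c["position"]);return p+d*(z-p[2])/d[2]
def atd(c,u,v):
    return np.array(c["position"])+ray(c,u,v)*c["depth"][int(v),int(u)]
def proj(c,P):
    q=R.from_quat(c["attitude"]).inv().apply(np.asarray(P)-c["position"]);K=c["camera_matrix"]
    return np.stack([K[0,2]+K[0,0]*q[...,0]/-q[...,2],K[1,2]-K[1,1]*q[...,1]/-q[...,2]],-1)
def crop(n,u0,v0,u1,v1,f,fn):
    c=optics.camera(n);im=c["img"][v0:v1,u0:u1,::-1]
    cv2.imwrite(fn,cv2.resize(im,None,fx=f,fy=f,interpolation=cv2.INTER_CUBIC));return c
E
python3 - <<'E'
from h import *
crop("top",230,150,430,250,4,"pics/t1.png")
crop("scene",220,170,400,290,4,"pics/s1.png")
E
```

```text
(no output)
```

View pics/t1.png

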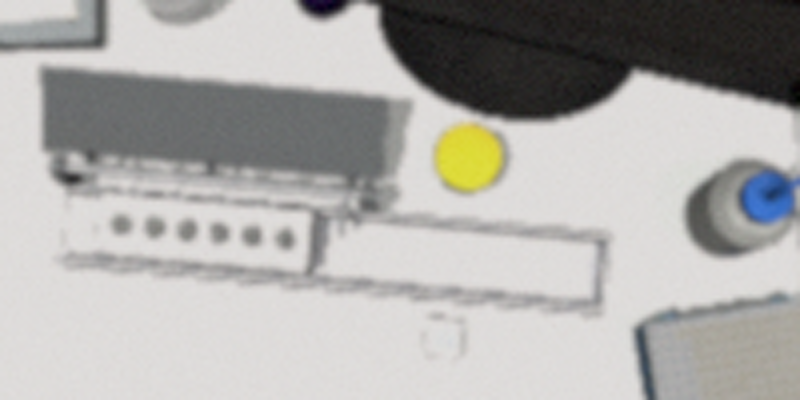

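View pics/s1.png

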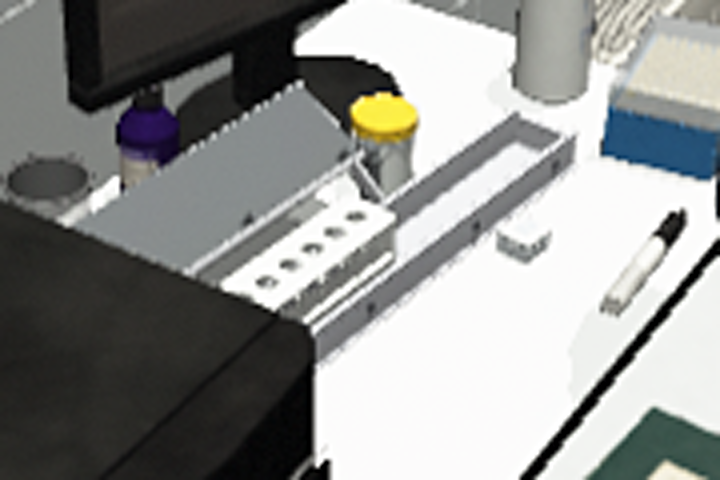

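Run:
```python
from h import *
from scipy.optimize import least_squares
ct=optics.camera("top"); cs=optics.camera("scene")
T=lambda x,y:(230+(x+.5)/4-.5,150+(y+.5)/4-.5)
S=lambda x,y:(220+(x+.5)/4-.5,170+(y+.5)/4-.5)
# chute mm pts
obs=[(ct,(-215,102,102),T(41,68)),(ct,(25,102,102),T(388,97)),(ct,(-215,46,66),T(43,151)),(ct,(25,46,66),T(384,178)),
(ct,(190,27.5,30),T(609,236)),(ct,(190,-27.5,30),T(602,310)),(ct,(-205,-27.5,33),T(58,263)),
(cs,(190,27.5,30),S(517,113)),(cs,(190,-27.5,30),S(576,137)),(cs,(25,102,102),S(300,84))]
def w(p,P): 
    c,s=np.cos(p[2]),np.sin(p[2]);x,y,z=np.array(P)/1e3
    return np.array([p[0]+c*x-s*y,p[1]+s*x+c*y,z])
f=lambda p:np.concatenate([proj(c,w(p,P))-uv for c,P,uv in obs])
r=least_squares(f,[.43,-.1,-1.6],loss="soft_l1")
print(r.x);print(f(r.x).reshape(-1,2).round(1))
p=r.x
# rack front & rear top (t1): front edge ~ (312,210)-(308,272)
for n,(x,y),z in [("front top near",(308,272),.066),("front top far",(313,210),.066),("hole1",(121,224),.066),("hole6",(286,239),.066),("cup",(470,158),.06),("box",(444,338),.018)]:
    P=atz(ct,*T(x,y),z);d=P[:2]-p[:2];c,s=np.cos(p[2]),np.sin(p[2]);print(n,P.round(4),(np.array([c*d[0]+s*d[1],-s*d[0]+c*d[1]])*1e3).round(1))
```

```text
[ 0.5363294  -0.08086999 -1.67528511]
[[-0.1 -0.4]
 [ 0.4  0.1]
 [-0.2  0.6]
 [-0.4  1.6]
 [ 0.4  0.1]
 [ 0.6  0.8]
 [-1.1 -0.4]
 [-0.7 -1. ]
 [ 0.1 -0.7]
 [-0.8 -0.8]]
front top near [ 0.519  -0.0582  0.066 ] [-20.8 -19.6]
front top far [ 0.5622 -0.062   0.066 ] [-21.5  23.7]
hole1 [0.554  0.0723 0.066 ] [-154.2    1.6]
hole6 [ 0.5421 -0.043   0.066 ] [-38.3   1.8]
cup [ 0.5979 -0.1722  0.06  ] [84.4 70.8]
box [ 0.473  -0.1531  0.018 ] [ 78.5 -55.5]
```

```bash
cat >> h.py <<'E'
p=np.array([0.5363294,-0.08086999,-1.67528511])
cx=np.array([np.cos(p[2]),np.sin(p[2]),0]);cy=np.array([-cx[1],cx[0],0])
def toch(P): d=np.asarray(P)-[p[0],p[1],0];return np.array([d@cx,d@cy,d[2]])*1e3
def tow(c): return np.array([p[0],p[1],0])+(cx*c[0]+cy*c[1]+np.array([0,0,c[2]]))/1e3
def st():
    o=robot.get_obs();Rt=R.from_quat(o["tool_rot"]);m=Rt.as_matrix()
    des=np.stack([np.cross(cy,[0,0,-1]),cy,[0,0,-1]],1)
    print("t",round(o["time"],2),"ch",toch(o["position"]).round(1),"F ch",np.round([o["ft_force"]@cx,o["ft_force"]@cy,o["ft_force"][2]],2),"grip",round(o["grip_width"]*1e3,1),"rotvec(tool)",(Rt.inv()*R.from_matrix(des)).as_rotvec().round(3))
    return o,m
E
python3 - <<'E'
from h import *
o,m=st()
tgt=tow([-190,33,223]);print(tgt,"tool shift mm (current axes)",(m.T@(tgt-o["position"])*1e3).round(0))
c=optics.camera("top")
for u,v in [(280,110),(290,130),(330,150),(400,165),(455,150),(355,168),(415,200),(438,190),(415,240),(347,189),(150,110),(185,200)]:
    P=atd(c,u,v);print(u,v,P.round(3),toch(P).round(0))
E
```

```text
t 0.3 ch [ 548.4 -292.6  222.2] F ch [ 0.4   0.29 -0.29] grip 87.2 rotvec(tool) [-1.000e-03 -1.000e-03 -1.161e+00]
[0.58896618 0.10465189 0.223     ] tool shift mm (current axes) [ 593. -547.   -0.]
280 110 [ 0.728 -0.02   0.391] [-80. 185. 391.]
290 130 [ 0.734 -0.024  0.2  ] [-77. 191. 200.]
330 150 [ 0.698 -0.125  0.118] [ 27. 166. 118.]
400 165 [ 0.655 -0.313  0.117] [218. 142. 117.]
455 150 [ 0.638 -0.382  0.389] [289. 132. 389.]
355 168 [ 0.666 -0.198  0.012] [103. 141.  12.]
415 200 [ 0.556 -0.342  0.158] [257.  47. 158.]
438 190 [ 0.578 -0.394  0.187] [307.  74. 187.]
415 240 [ 0.454 -0.356  0.064] [282. -53.  64.]
347 189 [ 0.598 -0.172  0.061] [84. 71. 61.]
150 110 [0.773 0.309 0.261] [-413.  195.  261.]
185 200 [ 0.58   0.308 -0.01 ] [-392.    3.  -10.]
```

```bash
python3 -m inch '[{"dx":29,"dy":-27},{"dx":29,"dy":-27},{"dx":29,"dy":-27},{"dx":29,"dy":-27},{"dx":29,"dy":-27},{"dx":29,"dy":-27},{"dx":29,"dy":-27},{"dx":29,"dy":-27}]'; python3 -c "
from h import *
o,m=st();print(o['q'].round(2),(m.T@(tow([-190,33,200])-o['position'])*1e3).round(0))"
```

```text
t 0.35 ch [ 548.4 -292.6  222.3] F ch [ 0.5  -0.39  0.57] grip 87.1 rotvec(tool) [-0.    -0.    -1.161]
[-1.44  0.53  1.43 -0.    1.18 -0.18] [ 593. -547.   23.]invalid input
```

```bash
python3 -m inch '[{"ax":0,"ay":0,"az":0,"dx":29,"dy":-27,"dz":0,"gripper":85},{"ax":0,"ay":0,"az":0,"dx":29,"dy":-27,"dz":0,"gripper":85},{"ax":0,"ay":0,"az":0,"dx":29,"dy":-27,"dz":0,"gripper":85},{"ax":0,"ay":0,"az":0,"dx":29,"dy":-27,"dz":0,"gripper":85},{"ax":0,"ay":0,"az":0,"dx":29,"dy":-27,"dz":0,"gripper":85},{"ax":0,"ay":0,"az":0,"dx":29,"dy":-27,"dz":0,"gripper":85},{"ax":0,"ay":0,"az":0,"dx":29,"dy":-27,"dz":0,"gripper":85},{"ax":0,"ay":0,"az":0,"dx":29,"dy":-27,"dz":0,"gripper":85}]'; python3 -c "
from h import *
o,m=st();print(o['q'].round(2),(m.T@(tow([-190,33,200])-o['position'])*1e3).round(0))"
```

```text
time: 1.15
position: [0.345, -0.3188, 0.2228]
tool_rot: [0.988, 0.152, 0.0, 0.0]
ft_force: [0.9, 0.1, 0.6]
grip_width: 0.0739
t 1.15 ch [ 256.6 -165.5  222.8] F ch [-0.17  0.87  0.55] grip 73.9 rotvec(tool) [ 1.000e-03  0.000e+00 -1.161e+00]
[-0.98  0.32  1.81  0.    1.01  0.28] [ 360. -331.   23.]
```

Now the rotation.

```bash
python3 -m inch '[{"ax":0,"ay":0,"az":-0.145,"dx":0,"dy":0,"dz":0,"gripper":85},{"ax":0,"ay":0,"az":-0.145,"dx":0,"dy":0,"dz":0,"gripper":85},{"ax":0,"ay":0,"az":-0.145,"dx":0,"dy":0,"dz":0,"gripper":85},{"ax":0,"ay":0,"az":-0.145,"dx":0,"dy":0,"dz":0,"gripper":85},{"ax":0,"ay":0,"az":-0.145,"dx":0,"dy":0,"dz":0,"gripper":85},{"ax":0,"ay":0,"az":-0.145,"dx":0,"dy":0,"dz":0,"gripper":85},{"ax":0,"ay":0,"az":-0.145,"dx":0,"dy":0,"dz":0,"gripper":85},{"ax":0,"ay":0,"az":-0.145,"dx":0,"dy":0,"dz":0,"gripper":85}]'; python3 -c "
from h import *
o,m=st();print(o['q'].round(2),(m.T@(tow([-190,33,180])-o['position'])*1e3).round(0))"
```

```text
time: 1.95
position: [0.3444, -0.3202, 0.2227]
tool_rot: [0.741, 0.671, -0.0, 0.0]
ft_force: [0.3, 0.5, 0.0]
grip_width: 0.0742
t 1.95 ch [ 258.  -165.9  222.7] F ch [-0.54  0.2   0.05] grip 74.2 rotvec(tool) [0.    0.    0.005]
[-0.99  0.32  1.81  0.    1.01 -0.89] [447. 201.  43.]
```

```bash
python3 -m inch '[{"ax":0,"ay":0,"az":0.005,"dx":37,"dy":16,"dz":0,"gripper":85},{"ax":0,"ay":0,"az":0,"dx":37,"dy":16,"dz":0,"gripper":85},{"ax":0,"ay":0,"az":0,"dx":37,"dy":16,"dz":0,"gripper":85},{"ax":0,"ay":0,"az":0,"dx":37,"dy":16,"dz":0,"gripper":85},{"ax":0,"ay":0,"az":0,"dx":37,"dy":16,"dz":0,"gripper":85},{"ax":0,"ay":0,"az":0,"dx":37,"dy":16,"dz":0,"gripper":85},{"ax":0,"ay":0,"az":0,"dx":37,"dy":16,"dz":0,"gripper":85},{"ax":0,"ay":0,"az":0,"dx":37,"dy":16,"dz":0,"gripper":85}]'; python3 -c "
from h import *
o,m=st();print(o['q'].round(2),(m.T@(tow([-190,33,180])-o['position'])*1e3).round(0))"
```

```text
time: 2.75
position: [0.5047, -0.0383, 0.2228]
tool_rot: [0.745, 0.667, 0.0, 0.0]
ft_force: [1.4, -0.2, -0.8]
grip_width: 0.0738
t 2.75 ch [-39.  -35.9 222.8] F ch [ 0.05  1.45 -0.82] grip 73.8 rotvec(tool) [ 0.001  0.    -0.005]
[-0.3   0.37  1.73 -0.    1.05 -0.19] [151.  68.  43.]
```

```bash
python3 -m inch '[{"ax":0,"ay":0,"az":0,"dx":30,"dy":14,"dz":0,"gripper":85},{"ax":0,"ay":0,"az":0,"dx":30,"dy":14,"dz":0,"gripper":85},{"ax":0,"ay":0,"az":0,"dx":30,"dy":14,"dz":0,"gripper":85},{"ax":0,"ay":0,"az":0,"dx":30,"dy":14,"dz":0,"gripper":85},{"ax":0,"ay":0,"az":0,"dx":30,"dy":12,"dz":0,"gripper":85},{"ax":0,"ay":0,"az":0,"dx":0,"dy":0,"dz":20,"gripper":85},{"ax":0,"ay":0,"az":0,"dx":0,"dy":0,"dz":23,"gripper":85},{"ax":0,"ay":0,"az":0,"dx":0,"dy":0,"dz":0,"gripper":85}]'; python3 -c "
from h import *
o,m=st();print(o['q'].round(2),(m.T@(tow([-190,33,120])-o['position'])*1e3).round(1))
crop('scene',220,110,400,290,3,'pics/s2.png');crop('top',230,150,430,250,4,'pics/t2.png')"
```

```text
time: 3.55
position: [0.5855, 0.1021, 0.1766]
tool_rot: [0.745, 0.667, -0.003, -0.002]
ft_force: [-1.0, 0.9, -1.0]
grip_width: 0.0741
t 3.55 ch [-187.1   29.8  176.6] F ch [-0.83 -1.09 -0.99] grip 74.1 rotvec(tool) [-0.007  0.001 -0.005]
[-0.02  0.54  1.55 -0.    1.05  0.09] [ 2.9  3.5 56.6]
```

View pics/s2.png

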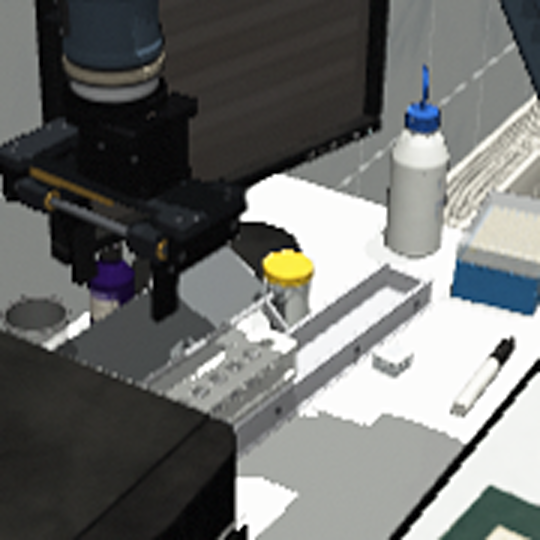

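View pics/t2.png

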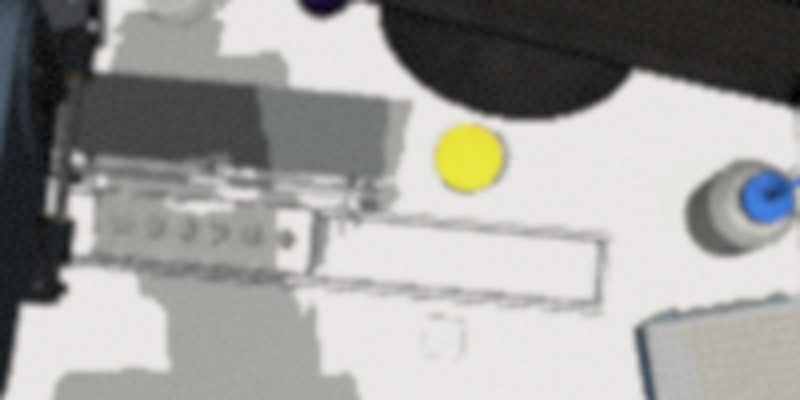

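```bash
python3 -m inch '[{"ax":0,"ay":0,"az":-0.005,"dx":3,"dy":3,"dz":20,"gripper":85},{"ax":0,"ay":0,"az":0,"dx":0,"dy":0,"dz":25,"gripper":85},{"ax":0,"ay":0,"az":0,"dx":0,"dy":0,"dz":10,"gripper":85},{"ax":0,"ay":0,"az":0,"dx":0,"dy":0,"dz":0,"gripper":85}]'; python3 -c "
from h import *
o,m=st();print((m.T@(tow([-190,33,52])-o['position'])*1e3).round(1))"
```

```text
time: 4.05
position: [0.5908, 0.1041, 0.1241]
tool_rot: [0.743, 0.669, -0.001, -0.001]
ft_force: [-1.1, -0.5, -0.2]
grip_width: 0.0738
t 4.05 ch [-189.6   34.9  124.1] F ch [ 0.58 -1.01 -0.17] grip 73.8 rotvec(tool) [-0.002  0.    -0.001]
[ 0.4 -1.7 72.1]
```

```bash
python3 -m inch '[{"ax":0,"ay":0,"az":0,"dx":0,"dy":-2,"dz":15,"gripper":85},{"ax":0,"ay":0,"az":0,"dx":0,"dy":0,"dz":15,"gripper":85},{"ax":0,"ay":0,"az":0,"dx":0,"dy":0,"dz":10,"gripper":85},{"ax":0,"ay":0,"az":0,"dx":0,"dy":0,"dz":10,"gripper":85},{"ax":0,"ay":0,"az":0,"dx":0,"dy":0,"dz":0,"gripper":85},{"ax":0,"ay":0,"az":0,"dx":0,"dy":0,"dz":0,"gripper":85}]'; python3 -c "
from h import *
o,m=st();print((m.T@(tow([-190,33,52])-o['position'])*1e3).round(1))"
```

```text
time: 4.65
position: [0.5899, 0.1044, 0.0752]
tool_rot: [0.743, 0.669, 0.0, 0.0]
ft_force: [-0.4, -1.4, 2.2]
grip_width: 0.0736
t 4.65 ch [-189.9   34.    75.2] F ch [ 1.4  -0.26  2.17] grip 73.6 rotvec(tool) [ 0.001  0.    -0.001]
[ 0.1 -1.  23.2]
```

```bash
python3 -m inch '[{"ax":0,"ay":0,"az":0,"dx":0,"dy":0,"dz":8,"gripper":85},{"ax":0,"ay":0,"az":0,"dx":0,"dy":0,"dz":8,"gripper":85},{"ax":0,"ay":0,"az":0,"dx":0,"dy":0,"dz":4,"gripper":85},{"ax":0,"ay":0,"az":0,"dx":0,"dy":0,"dz":0,"gripper":85},{"ax":0,"ay":0,"az":0,"dx":0,"dy":0,"dz":0,"gripper":85}]'; python3 -c "
from h import *
o,m=st();print((m.T@(tow([-190,33,52])-o['position'])*1e3).round(1))
crop('scene',220,110,400,290,3,'pics/s3.png');crop('top',230,150,430,250,4,'pics/t3.png')"
```

```text
time: 5.15
position: [0.5886, 0.1048, 0.0543]
tool_rot: [0.743, 0.669, -0.0, -0.001]
ft_force: [-2.5, -0.3, 5.3]
grip_width: 0.0738
t 5.15 ch [-190.1   32.7   54.3] F ch [ 0.52 -2.47  5.28] grip 73.8 rotvec(tool) [-0.001 -0.    -0.   ]
[-0.1  0.3  2.3]
```

View pics/s3.png

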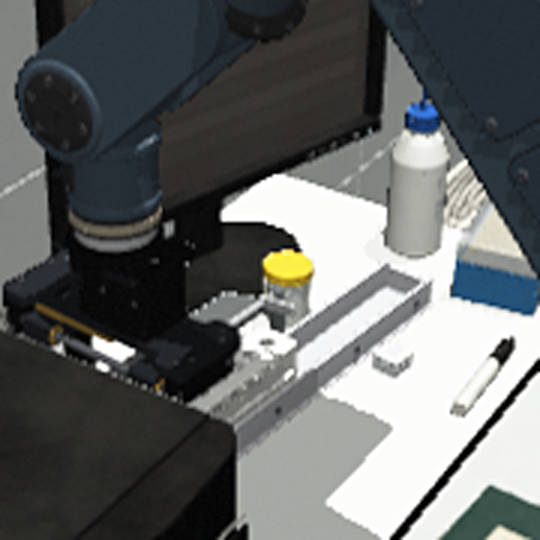

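View pics/t3.png

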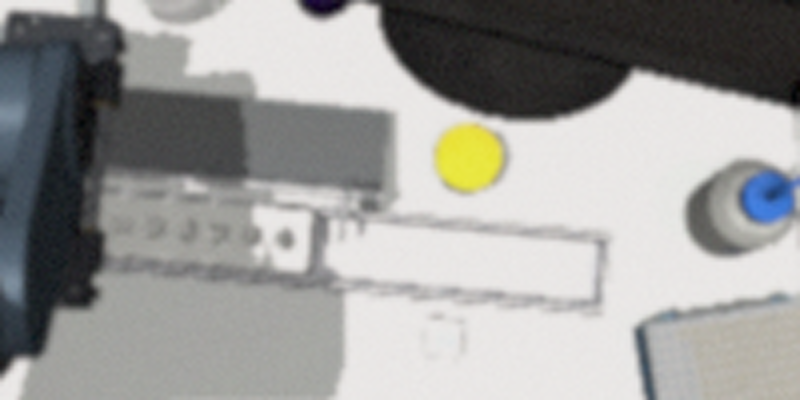

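```bash
python3 -m inch '[{"ax":0,"ay":0,"az":0,"dx":0,"dy":0,"dz":2,"gripper":85},{"ax":0,"ay":0,"az":0,"dx":0,"dy":0,"dz":1,"gripper":85},{"ax":0,"ay":0,"az":0,"dx":0,"dy":0,"dz":0,"gripper":85}]'
python3 - <<'E'
from h import *
o,m=st()
c=optics.camera('top')
for x in (300,340,370):
    Q=[]
    for y in range(115,180,4):
        u,v=round(230+x/4),round(150+y/4); Q.append(toch(atd(c,u,v)))
    Q=np.array(Q);k=(Q[:,1]>42)&(Q[:,1]<95)&(Q[:,2]>30);a=np.polyfit(Q[k,1],Q[k,2],1);print(x,a.round(3),np.polyval(a,71).round(1),"joint",(0.571-np.arctan(a[0])).round(3))
for d in [(312,210),(308,272),(286,239),(121,224)]:
    pass
crop('scene',260,170,380,250,6,'pics/s4.png')
E
```

```text
time: 5.55
position: [0.589, 0.1049, 0.0516]
tool_rot: [0.743, 0.669, -0.0, -0.0]
ft_force: [-1.1, 0.6, 5.8]
grip_width: 0.074
t 5.55 ch [-190.2   33.    51.6] F ch [-0.49 -1.11  5.82] grip 74.0 rotvec(tool) [-0. -0. -0.]
300 [-0.361 76.151] 50.5 joint 0.918
340 [-0.314 72.474] 50.2 joint 0.875
370 [-0.325 73.527] 50.4 joint 0.885
```

View pics/s4.png

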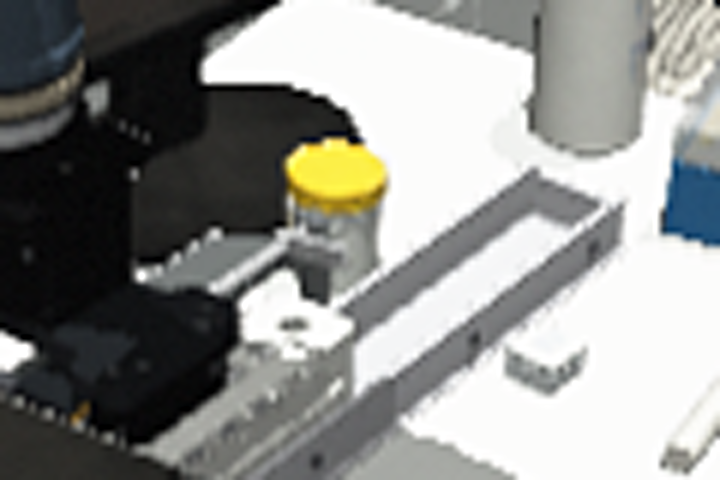

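```bash
python3 -m inch '[{"ax":0,"ay":0,"az":0,"dx":-4,"dy":0,"dz":0,"gripper":85},{"ax":0,"ay":0,"az":0,"dx":-4,"dy":0,"dz":0,"gripper":85},{"ax":0,"ay":0,"az":0,"dx":-5,"dy":0,"dz":0,"gripper":85},{"ax":0,"ay":0,"az":0,"dx":-5,"dy":0,"dz":0,"gripper":85},{"ax":0,"ay":0,"az":0,"dx":-5,"dy":0,"dz":0,"gripper":85},{"ax":0,"ay":0,"az":0,"dx":-5,"dy":0,"dz":0,"gripper":85},{"ax":0,"ay":0,"az":0,"dx":-5,"dy":0,"dz":0,"gripper":85},{"ax":0,"ay":0,"az":0,"dx":0,"dy":0,"dz":0,"gripper":85}]'
python3 - <<'E'
from h import *
o,m=st()
crop('scene',260,170,380,250,6,'pics/s5.png');crop('top',230,150,430,250,4,'pics/t5.png')
E
```

```text
time: 6.45
position: [0.5858, 0.0707, 0.0516]
tool_rot: [0.743, 0.669, -0.0, 0.0]
ft_force: [2.1, 0.6, 3.5]
grip_width: 0.0742
t 6.45 ch [-155.9   33.4   51.6] F ch [-0.78  2.    3.53] grip 74.2 rotvec(tool) [-0.     0.001 -0.001]
```

View pics/t5.png

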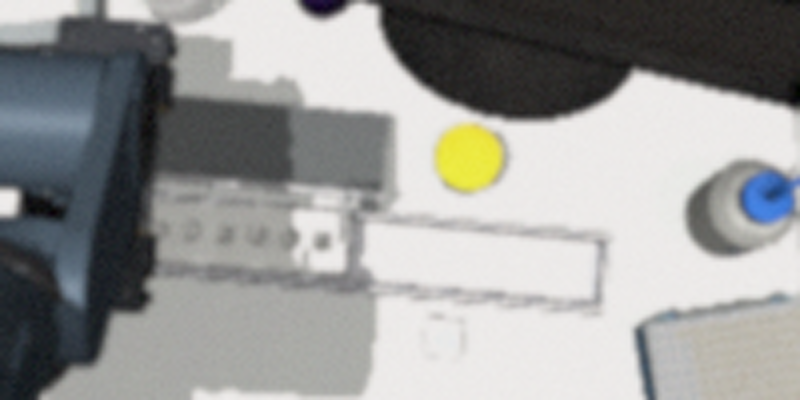

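View pics/s5.png

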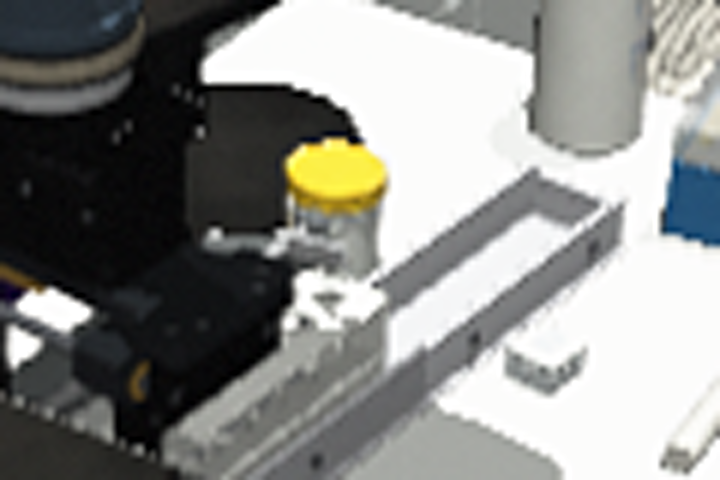

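```bash
python3 -m inch '[{"ax":0,"ay":0,"az":0,"dx":-5,"dy":0,"dz":0,"gripper":85},{"ax":0,"ay":0,"az":0,"dx":-6,"dy":0,"dz":0,"gripper":85},{"ax":0,"ay":0,"az":0,"dx":-6,"dy":0,"dz":0,"gripper":85},{"ax":0,"ay":0,"az":0,"dx":-6,"dy":0,"dz":0,"gripper":85},{"ax":0,"ay":0,"az":0,"dx":-6,"dy":0,"dz":0,"gripper":85},{"ax":0,"ay":0,"az":0,"dx":-6,"dy":0,"dz":0,"gripper":85},{"ax":0,"ay":0,"az":0,"dx":-6,"dy":0,"dz":0,"gripper":85},{"ax":0,"ay":0,"az":0,"dx":-6,"dy":0,"dz":0,"gripper":85}]'
python3 - <<'E'
from h import *
o,m=st()
E
python3 -m inch '[{"ax":0,"ay":0,"az":0,"dx":-6,"dy":0,"dz":0,"gripper":85},{"ax":0,"ay":0,"az":0,"dx":-6,"dy":0,"dz":0,"gripper":85},{"ax":0,"ay":0,"az":0,"dx":-6,"dy":0,"dz":0,"gripper":85},{"ax":0,"ay":0,"az":0,"dx":-6,"dy":0,"dz":0,"gripper":85},{"ax":0,"ay":0,"az":0,"dx":-5,"dy":0,"dz":0,"gripper":85},{"ax":0,"ay":0,"az":0,"dx":-5,"dy":0,"dz":0,"gripper":85},{"ax":0,"ay":0,"az":0,"dx":0,"dy":0,"dz":0,"gripper":85}]'
python3 - <<'E'
from h import *
o,m=st()
crop('top',230,150,430,250,4,'pics/t6.png')
E
```

```text
time: 7.35
position: [0.5808, 0.0245, 0.0515]
tool_rot: [0.743, 0.669, -0.0, -0.0]
ft_force: [1.1, 3.1, 3.6]
grip_width: 0.0738
t 7.35 ch [-109.4   33.2   51.5] F ch [-3.21  0.77  3.63] grip 73.8 rotvec(tool) [-0.    -0.    -0.001]
time: 8.05
position: [0.5772, -0.0098, 0.0516]
tool_rot: [0.743, 0.669, -0.0, 0.0]
ft_force: [0.3, 0.7, 4.3]
grip_width: 0.0739
t 8.05 ch [-74.9  33.3  51.6] F ch [-0.69  0.18  4.34] grip 73.9 rotvec(tool) [-0.     0.001 -0.001]
```

View pics/t6.png

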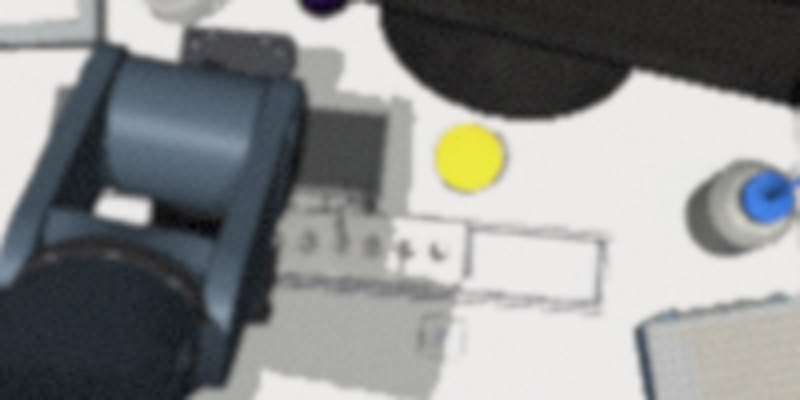

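```bash
python3 -m inch '[{"ax":0,"ay":0,"az":0,"dx":-5,"dy":0,"dz":0,"gripper":85},{"ax":0,"ay":0,"az":0,"dx":-6,"dy":0,"dz":0,"gripper":85},{"ax":0,"ay":0,"az":0,"dx":-6,"dy":0,"dz":0,"gripper":85},{"ax":0,"ay":0,"az":0,"dx":-6,"dy":0,"dz":0,"gripper":85},{"ax":0,"ay":0,"az":0,"dx":-6,"dy":0,"dz":0,"gripper":85},{"ax":0,"ay":0,"az":0,"dx":-6,"dy":0,"dz":0,"gripper":85},{"ax":0,"ay":0,"az":0,"dx":-5,"dy":0,"dz":0,"gripper":85},{"ax":0,"ay":0,"az":0,"dx":0,"dy":0,"dz":0,"gripper":85}]'
python3 - <<'E'
from h import *
o,m=st()
crop('scene',260,170,380,250,6,'pics/s7.png');crop('top',230,150,430,250,4,'pics/t7.png')
E
```

```text
time: 8.9
position: [0.573, -0.0498, 0.0515]
tool_rot: [0.743, 0.669, -0.0, 0.0]
ft_force: [0.1, 0.8, 4.7]
grip_width: 0.0739
t 8.9 ch [-34.8  33.2  51.5] F ch [-0.85  0.02  4.71] grip 73.9 rotvec(tool) [-0.     0.001 -0.001]
```

View pics/t7.png

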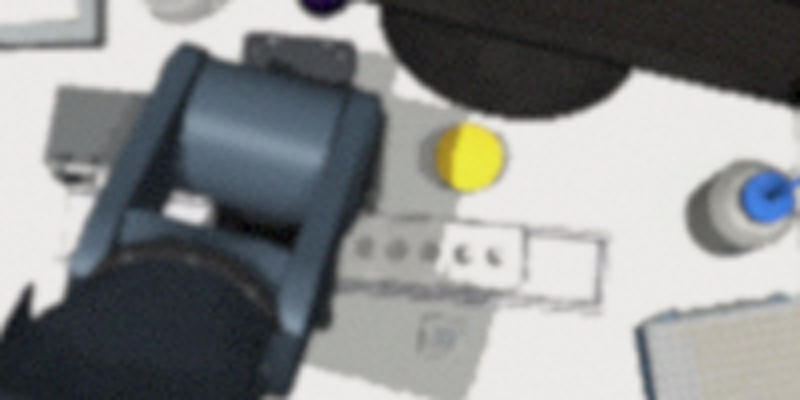

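View pics/s7.png

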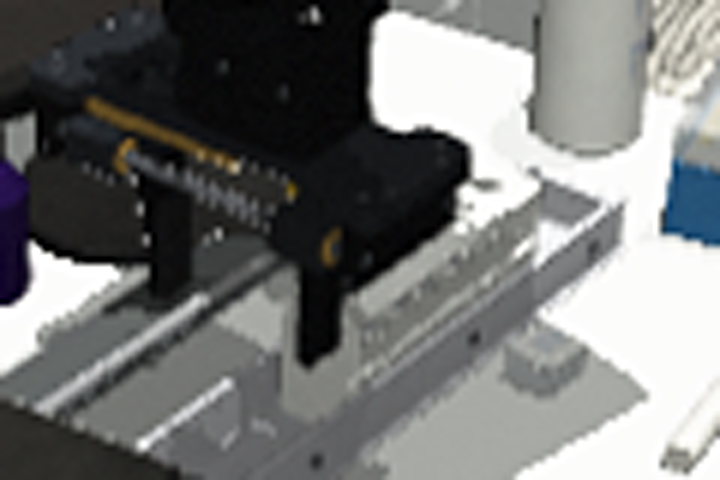

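```bash
python3 -m inch '[{"ax":0,"ay":0,"az":0,"dx":-4,"dy":-1,"dz":0,"gripper":85},{"ax":0,"ay":0,"az":0,"dx":-5,"dy":-1,"dz":0,"gripper":85},{"ax":0,"ay":0,"az":0,"dx":-5,"dy":-1,"dz":0,"gripper":85},{"ax":0,"ay":0,"az":0,"dx":-5,"dy":0,"dz":0,"gripper":85},{"ax":0,"ay":0,"az":0,"dx":-5,"dy":0,"dz":0,"gripper":85},{"ax":0,"ay":0,"az":0,"dx":-5,"dy":0,"dz":0,"gripper":85},{"ax":0,"ay":0,"az":0,"dx":-3,"dy":0,"dz":0,"gripper":85},{"ax":0,"ay":0,"az":0,"dx":0,"dy":0,"dz":0,"gripper":85}]'
python3 - <<'E'
from h import *
o,m=st()
E
python3 -m inch '[{"ax":0,"ay":0,"az":0,"dx":-3,"dy":0,"dz":0,"gripper":85},{"ax":0,"ay":0,"az":0,"dx":-4,"dy":0,"dz":0,"gripper":85},{"ax":0,"ay":0,"az":0,"dx":-3,"dy":0,"dz":0,"gripper":85},{"ax":0,"ay":0,"az":0,"dx":0,"dy":0,"dz":0,"gripper":85},{"ax":0,"ay":0,"az":0,"dx":0,"dy":0,"dz":0,"gripper":85}]'
python3 - <<'E'
from h import *
o,m=st()
crop('scene',260,170,380,250,6,'pics/s8.png');crop('top',230,150,430,250,4,'pics/t8.png')
E
```

```text
time: 9.8
position: [0.5668, -0.0809, 0.0515]
tool_rot: [0.743, 0.669, -0.0, 0.0]
ft_force: [2.8, 1.5, 4.2]
grip_width: 0.0739
t 9.8 ch [-3.1 30.3 51.5] F ch [-1.74  2.6   4.18] grip 73.9 rotvec(tool) [-0.     0.001 -0.001]
time: 10.3
position: [0.5657, -0.0904, 0.0515]
tool_rot: [0.743, 0.669, -0.0, 0.0]
ft_force: [2.3, 2.0, 4.8]
grip_width: 0.0737
t 10.3 ch [ 6.4 30.2 51.5] F ch [-2.18  2.04  4.78] grip 73.7 rotvec(tool) [-0.     0.001 -0.   ]
```

View pics/t8.png

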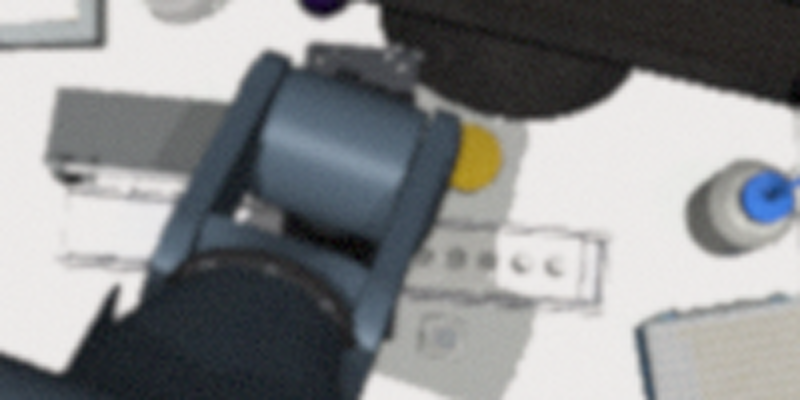

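View pics/s8.png

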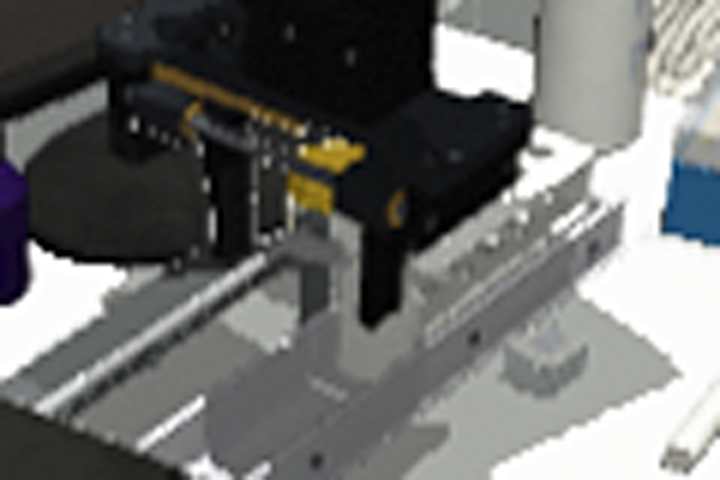

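```bash
python3 -m inch '[{"ax":0,"ay":0,"az":0,"dx":3,"dy":0,"dz":0,"gripper":85},{"ax":0,"ay":0,"az":0,"dx":1,"dy":0,"dz":0,"gripper":85},{"ax":0,"ay":0,"az":0,"dx":0,"dy":0,"dz":-5,"gripper":85},{"ax":0,"ay":0,"az":0,"dx":0,"dy":0,"dz":-8,"gripper":85},{"ax":0,"ay":0,"az":0,"dx":0,"dy":0,"dz":-8,"gripper":85},{"ax":0,"ay":0,"az":0,"dx":0,"dy":0,"dz":-8,"gripper":85},{"ax":0,"ay":0,"az":0,"dx":0,"dy":0,"dz":-8,"gripper":85},{"ax":0,"ay":0,"az":0,"dx":0,"dy":0,"dz":-8,"gripper":85}]'
python3 -m inch '[{"ax":0,"ay":0,"az":0,"dx":0,"dy":0,"dz":-10,"gripper":85},{"ax":0,"ay":0,"az":0,"dx":0,"dy":0,"dz":-15,"gripper":85},{"ax":0,"ay":0,"az":0,"dx":0,"dy":0,"dz":-25,"gripper":85},{"ax":0,"ay":0,"az":0,"dx":0,"dy":0,"dz":-30,"gripper":85},{"ax":0,"ay":0,"az":0,"dx":0,"dy":0,"dz":-30,"gripper":85},{"ax":0,"ay":0,"az":0,"dx":25,"dy":-25,"dz":0,"gripper":85},{"ax":0,"ay":0,"az":0,"dx":25,"dy":-25,"dz":0,"gripper":85},{"ax":0,"ay":0,"az":0,"dx":0,"dy":-20,"dz":0,"gripper":85}]'
python3 - <<'E'
from h import *
o,m=st()
crop('scene',220,150,400,270,4,'pics/s9.png');crop('top',230,150,430,250,4,'pics/t9.png')
E
```

```text
time: 11.2
position: [0.5653, -0.0856, 0.0969]
tool_rot: [0.743, 0.669, -0.0, -0.001]
ft_force: [0.3, -0.6, -0.2]
grip_width: 0.0738
time: 12.0
position: [0.4998, -0.0263, 0.2071]
tool_rot: [0.742, 0.67, 0.0, -0.001]
ft_force: [1.1, -1.5, -0.6]
grip_width: 0.074
t 12.0 ch [-50.4 -42.  207.1] F ch [ 1.36  1.2  -0.64] grip 74.0 rotvec(tool) [-0.001 -0.001  0.002]
```

View pics/t9.png

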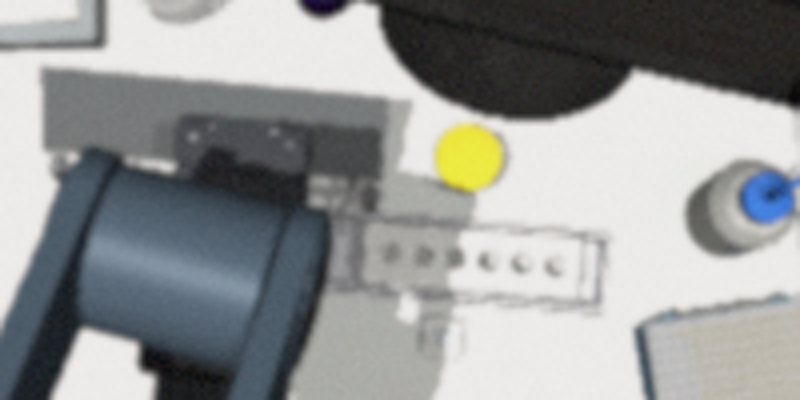

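View pics/s9.png

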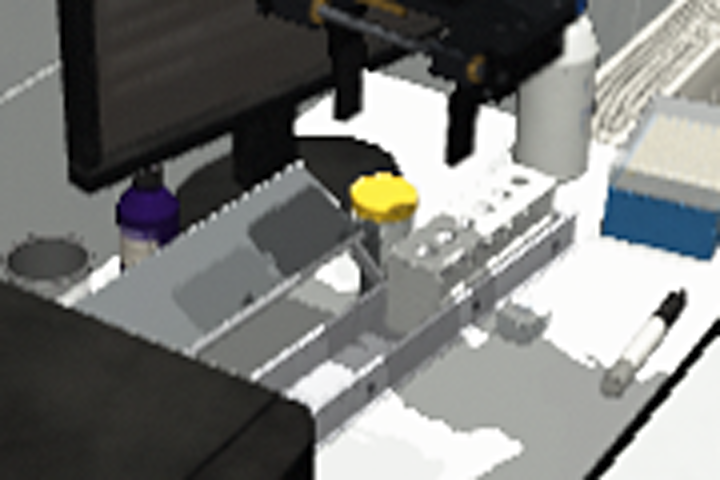

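```bash
python3 - <<'E'
from h import *
c=optics.camera('top')
for x,y in [(391,253),(555,265),(586,235),(581,298)]: print(toch(atz(c,230+(x+.5)/4-.5,150+(y+.5)/4-.5,.066)).round(1))
Q=np.array([toch(atd(c,230+15,v)) for v in range(170,186)]);a=np.polyfit(Q[:,1],Q[:,2],1);print("joint",0.571-np.arctan(a[0]), np.polyval(a,73))
E
python3 -m inch '[{"ax":0,"ay":0,"az":0,"dx":0,"dy":0,"dz":0,"gripper":85},{"ax":0,"ay":0,"az":0,"dx":0,"dy":0,"dz":0,"gripper":85}]'
python3 -c "
from h import *
st()"
```

```text
[35.4 -1.1 66. ]
[149.3   1.1  66. ]
[169.   23.8  66. ]
[169. -20.  66.]
joint -0.001523431763151617 85.22588227174863
time: 12.35
position: [0.5033, -0.0297, 0.2068]
tool_rot: [0.743, 0.669, 0.0, 0.001]
ft_force: [-0.3, -0.1, 0.0]
grip_width: 0.0738
t 12.35 ch [-47.4 -38.2 206.8] F ch [ 0.13 -0.34  0.03] grip 73.8 rotvec(tool) [ 0.002  0.    -0.001]
```

The rack's centre is at about x = 92–94 mm and y ≈ 0. The gate is shut and the arm is clear, so I'm handing in.

```bash
python3 -c "
from rig import robot
print(robot.hand_in())"
```

```text
the job is handed in; nothing more can be done
None
```

The rack is lying in the outfeed end with the gate sprung shut behind it, and the job is handed in at about 12.4 s. The hand-in reports no verdict, so everything below is from my own measurements.

I lowered the gripper over the hinge rod, with one finger on the paddle and the other in the lane behind the rack. The paddle finger pressed the paddle down with 4–6 N, which put the gate at about 0.88–0.9 rad while the rack still stood before it. The other finger then pushed the rack about 190 mm while the paddle stayed down. After that I backed off 4 mm, lifted slowly and moved clear.

Last checks:
- **Rack:** its centre is 92–94 mm past the gate (allowed 77–115) and within about 2 mm of mid-lane. It looked flat in both views.
- **Gate:** the joint reads about 0.00 rad from the depth image.
- **Bystanders:** the sample cup and coverglass box look unmoved in the pictures. I saw no sign that any of the others had moved, but I did not measure them.
- **Robot:** it touches nothing, and the wrist force reads about 0 N.

The chute position I worked from fitted the pictures to about 1–1.5 pixels, or 2–4 mm. The only command that failed was the first move, which was refused as invalid input because its rows left out some fields; it moved nothing.

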